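# Screw the pressure cap onto the filled boiler of the espresso machine

### The arm

A 6-joint arm with a two-finger parallel gripper is mounted at the origin on a cart in front of the work surface, level with it; the furniture and walls round the work are solid. World frame = base frame: x ahead of the robot, y to its left, z up, the work surface at z = 0. Lengths are in mm, angles in rad, forces in N, time in s.
With the tool pointing down it reaches from about 250 to 800 mm from the base axis. Payload 8.5 kg.
Tool frame: the origin (TCP) lies midway between the tips of the shut fingers; the grasp point (between the pads) lies 19 mm behind it; z points along the fingers, y is the line along which they close (so a half turn about z gives the same grasp; the last joint's range is limited). The gripper opens to 85 mm and grips with 20 to 120 N. Pads are 22 mm wide; open, the fingers measure 114 mm over their backs; the gripper's body (76 mm by 85 mm) begins 54 mm behind the grasp point. The pads swing forward as they close: fully open they stand 13 mm farther back than shut.
Start: joints at [1.31, 0.238, -0.013, 1.319, 0, 1.571], TCP at [135.36, 507.205, 231.276] pointing down, gripper open.
Joint ranges: [-2.66, 2.66], [-1.03, 1.9], [-1.14, 1.46], [-1.82, 2.27], [-1.45, 1.34], [-3.14, 3.14]. Speed limits (rad/s): [2.22, 2.22, 2.79, 3.14, 3.14, 3.14].

### API

Orientations are given as a rotation vector (axis times angle).
In Python, from cell import manip gives the robot as it stands. The module is installed in compiled form; this text tells all that it offers.
- The arm moves only by the tool carry_out, never from a script. Its argument "plan" is a list of rows, each an object with "xyz": the shift along the tool's x, y, z in cm, a list of three; "twist": the turn about the tool's z in degrees; "jaw": the closure in counts, from 0 (fully open) to 255 (shut). A call has 1 to 10 rows; each row shifts and turns the commanded pose from where the row before left it, along the tool's axes as they then stand; what a row does not reach is not made up. A row lasts 1/8 s, in which the tool goes at most 62.5 mm and 10.7 degrees, less where a joint would pass 70% of its speed; a pose out of reach is approached as far as the arm can. A call with a gripper value outside its range is refused whole. The fingers move at their own pace and stop on an object; "force" is the grip in N (left out, the last holds). Time passes only in rows, so rows that do not move let the fingers close. It gives the time, the measured TCP pose, the force, the opening and the grip force at its end, in the units of the state.
- manip.get_state(): the state, without advancing time (a new reading comes with each control period).
- manip.camera(name): name is "scene" or "top" or "wrist"; returns the picture (420x560x3 uint8, blue, green, red); there is no depth.
- manip.calibration(name): a dict with "mtx" (3x3 intrinsics, pixels), "R" (3x3) and "t" (3): a world point X has camera coordinates R X + t; the wrist camera has in their place "mount" (4x4, takes a point from camera to tool coordinates, whose origin is the TCP and whose axes are the flange's). Camera axes: x right, y down, z forward; pixel columns grow to the right and rows downward; lengths in mm; the calibration is good to about 2 mm. A picture is of the moment at which its call begins: read the wrist's pose just before it. calibration takes no time and is no camera call.
- manip.job_done(): hands the job in; it is judged then, once.
Trained networks look in the newest picture that a camera, given by its name, has taken for a name from the list of things; names that differ only in an ending like _2 or _b are one class to them, and where a whole thing is asked for, a point or a joint stands for the part that bears it (a point fixed in the world has none). Each returns a list of dicts, best first, with "score" (0 to 1); they miss things now and then, are a little off and sometimes report something else, mostly with a low value. They report only what shows in the picture. A call takes as long as a camera call. They do not tell look-alikes from the thing itself.
- manip.find_in(camera, target): "at" ([column, row] in pixels, amid what is visible of it).
- manip.mark_of(camera, target): "at" ([column, row] in pixels: a listed point, or the origin of a listed thing).
The state is a dict: "time_s": time; "joint_positions": joint angles; "qd": joint speeds; "joint_torque": joint torques, N m; "tool_pos": TCP position; "tcp_rot": TCP orientation; "contact_force": force on the tool from outside, world axes, zero at the start; "wrist_torque": the same for the moment, N m; "width": finger opening in mm; "gripper_force": force on a finger pad.
Only numpy, scipy, OpenCV 4.12 (cv2) and the standard library are available. Lean on these libraries where they do the work, as an engineer would, in place of code of your own. Each camera call takes 0.05 s, during which the arm holds its last target. There are 200 camera calls.

### The job

The boiler of the espresso machine has been filled. Set its loose pressure cap level on the neck on top of the machine, turn it backwards (anticlockwise from above) until you feel it drop into its thread, then turn it forwards (clockwise) until it comes up against its stop and the seal is pressed, and let go. Do it gently, never forcing cap and thread against each other, and leave everything else standing where it is.

Things in the scene. Friction and masses are not known exactly. Their poses are not given: they have to be found in the camera images.
- pressure_cap: black screw cap, loose, mouth down on the worktop left of the machine: round, 65 mm across, rim 19 mm high, bar grip on top; 0.11 kg. Origin: centre of its underside; x along the bar, z up. Inside the rim are four steel lugs, toward +x, +y, -x and -y: 6 mm long round the rim, 1 to 4 mm above the origin, tips 23.2 mm from the axis
- cap_grip (a point): middle of the cap's bar grip, 34 mm above the cap's origin; the bar is 54 mm long (x), 15 mm thick (y) and stands from 19 to 45 mm above the cap's origin, the cap's round top lying below it
- espresso_machine: black and steel espresso machine, fixed, 200 x 185 mm, flat top at z = 206 mm; filter-holder handle standing out to its front (-x) at z = 100 to 131 mm. Origin: on the worktop below the neck's axis; z up
- neck_mouth (a point): centre of the rim of the boiler neck on the machine's top, a steel tube of 22 mm outer radius tapering to 19.5 mm over its top 3.5 mm, rim at z = 223 mm, axis z up. A cap set on it at random has its lugs on top of the threads, its origin 2.5 to 6 mm below the rim; fallen into the thread gaps it is 10 mm below and rests on the seal; screwed home 12 mm
- thread_top (a point): a point on the neck's axis 2 mm below the rim, the height at which its four threads begin (27 mm outer radius, 90 degrees apart; their angle about the neck varies and is not reported). From above each runs clockwise for 56 degrees and falls 3 mm; it is 3 mm thick. Then a 7 degree stop lug, top 1.5 mm below the rim, closes its lower end; then a 27 degree gap
- thread_foot (a point): a point on the neck's axis 14 mm below the rim, foot of the stop lugs. A cap on top of the threads is blocked clockwise by them; turned anticlockwise (80 degrees at most) it may dip 3 mm off their tops, climbs up to 3 mm, then falls into the gaps (12 degrees of play). Clockwise from there (up to 68 degrees) its lugs run under the threads, are drawn down, and meet the stop lugs
- boiler_seal (a joint): how far the sprung rubber seal ring in the neck is pressed down, m: 0 free (its top 3 mm above the rim), about 0.002 with the cap screwed home, end of travel 0.0028; it pushes up with 2.5 N when free and 2.5 N more for each millimetre
- mug: black and white mug, 97 mm high, 82 mm across, loose, right of the machine; origin under its middle
- honey_jar: honey jar, 82 mm high, 61 mm across, loose, right of the machine; origin under its centre
- kitchen_timer: cream wind-up timer, 62 mm cube, loose, behind the cap before the microwave; origin under its centre
- measure_spoon: steel measuring spoon, 128 mm long, 12 mm high, loose, lying left of the cap; origin under its middle
Things that resemble listed ones, but are neither listed nor needed, are in the scene too. What is shaped like the pressure_cap but green or yellow is not meant.

How it is judged:
By the outcome, as a careful person would: the job done as asked, in the order asked, and still so for the second after the job is handed in, with the robot touching nothing.
It also fails if it takes over 67 s, if anything falls off the work surface, if the arm or the gripper's body presses on something with over 40 N, if the wrist force passes 120 N, or if a joint passes its speed limit or range.

## Working session

There is one attempt and no reset: what is moved stays moved. The work goes in short steps, Python scripts to look and compute and a tool call to move; the robot and the scene stay as the last step left them, time stands still between calls to the robot, and variables do not carry over. Pictures are saved under pics/ and viewed, at most 10 in all, crops included, and the job is handed in when it is done.

Besides the shell and the picture viewer there is one more tool, called after "Request:" as name(argument=value, ...) on one line, values as JSON. carry_out: Moves the arm, as the interface text tells. Its arguments: {"type":"object","properties":{"plan":{"type":"array","items":{"type":"object","properties":{"xyz":{"type":"array","items":{"type":"number"}},"twist":{"type":"number"},"jaw":{"type":"number"}}}},"force":{"type":"number"}},"required":["plan"]}

```bash
mkdir -p pics; cat > h.py <<'E'
import numpy as np, cv2
from scipy.spatial.transform import Rotation as Ro
from cell import manip as m
def ray(cam,px,st=None):
    c=m.calibration(cam);K=np.array(c["mtx"]);d=np.linalg.inv(K)@[px[0],px[1],1]
    if cam=="wrist":
        st=st or m.get_state();M=np.array(c["mount"]);R=Ro.from_rotvec(st["tcp_rot"]).as_matrix()
        o=R@M[:3,3]+st["tool_pos"];d=R@M[:3,:3]@d
    else:
        R=np.array(c["R"]);o=-R.T@np.array(c["t"]);d=R.T@d
    return o,d/np.linalg.norm(d)
def atz(cam,px,z,st=None):
    o,d=ray(cam,px,st);return o+d*(z-o[2])/d[2]
def tri(rs):
    A=sum(np.eye(3)-np.outer(d,d) for o,d in rs);b=sum((np.eye(3)-np.outer(d,d))@o for o,d in rs)
    p=np.linalg.solve(A,b);return p,[np.linalg.norm(np.cross(p-o,d)) for o,d in rs]
E
python3 - <<'E'
from h import *
for c in["scene","top","wrist"]:
    im=m.camera(c);cv2.imwrite(f"pics/{c}0.png",im)
    for t in["pressure_cap","cap_grip","neck_mouth","thread_top","espresso_machine","kitchen_timer","measure_spoon"]:
        print(c,t,[(np.round(r["at"]).tolist(),round(r["score"],2)) for r in m.mark_of(c,t)][:5])
s=m.get_state();print(s)
a=cv2.imread("pics/scene0.png");b=cv2.imread("pics/top0.png");
cv2.imwrite("pics/st.png",cv2.resize(np.hstack([a,b]),(800,300)))
E
```

```text
scene pressure_cap [([235.0, 228.0], 0.73), ([289.0, 294.0], 0.72), ([196.0, 235.0], 0.56), ([258.0, 239.0], 0.55)]
scene cap_grip [([195.0, 231.0], 0.71), ([288.0, 290.0], 0.62), ([261.0, 230.0], 0.52), ([231.0, 221.0], 0.51)]
scene neck_mouth [([325.0, 202.0], 0.88)]
scene thread_top [([329.0, 206.0], 0.92)]
scene espresso_machine [([324.0, 250.0], 0.74)]
scene kitchen_timer [([254.0, 200.0], 0.9)]
scene measure_spoon [([214.0, 193.0], 0.4)]
top pressure_cap [([327.0, 266.0], 0.96), ([261.0, 222.0], 0.74), ([201.0, 266.0], 0.64), ([227.0, 232.0], 0.57)]
top cap_grip [([218.0, 232.0], 0.85), ([256.0, 223.0], 0.83), ([196.0, 268.0], 0.77), ([326.0, 263.0], 0.77)]
top neck_mouth [([330.0, 178.0], 0.65)]
top thread_top [([328.0, 178.0], 0.93)]
top espresso_machine []
top kitchen_timer [([217.0, 181.0], 0.91)]
top measure_spoon [([168.0, 208.0], 0.57)]
wrist pressure_cap [([96.0, 380.0], 0.86)]
wrist cap_grip [([80.0, 403.0], 0.96)]
wrist neck_mouth []
wrist thread_top []
wrist espresso_machine []
wrist kitchen_timer []
wrist measure_spoon []
{'time_s': 1.2, 'joint_positions': array([ 1.31001480e+00,  2.38214236e-01, -1.35015111e-02,  1.31920412e+00,
        1.84644210e-05,  1.57079996e+00]), 'qd': array([ 6.44215474e-05, -1.16856640e-03,  1.41916531e-03,  1.82219003e-03,
        1.23580307e-03, -1.22953823e-03]), 'joint_torque': array([-2.44728610e-03, -5.38593256e+01,  3.46684635e+01,  2.77541141e-03,
       -2.53683777e-05,  4.39138603e-06]), 'tool_pos': array([135.34638137, 507.20595227, 231.26815861]), 'tcp_rot': array([-4.08476086e-01, -3.11488936e+00,  1.88630186e-04]), 'contact_force': array([0.26871856, 0.40468346, 0.05023592]), 'wrist_torque': array([ 0.04572475, -0.01357285,  0.02102105]), 'gripper_force': 0.0, 'width': 85.3057108740728}
```

View pics/top0.png

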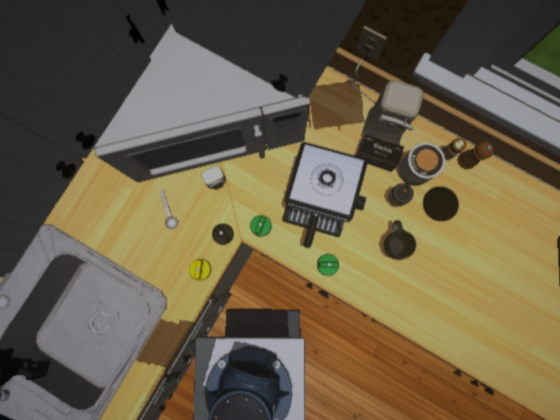

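View pics/scene0.png

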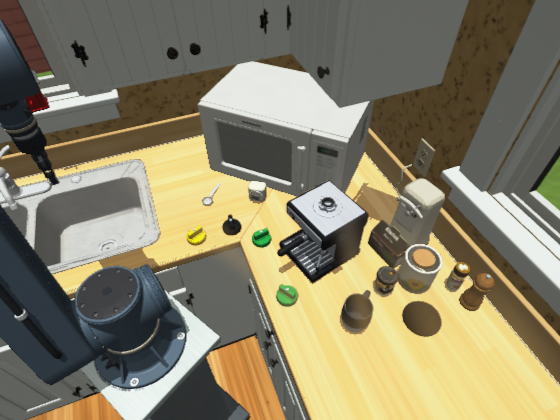

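Four cap-shaped things show in the top view: black (222,233), green (261,225), green (328,265) and yellow (200,269). The black one, scene (232,226), fits the description. The neck is at top (328,178) and scene (327,204). Next I confirm the cap in a crop and triangulate.

```bash
python3 - <<'E'
from h import *
p,e=tri([ray("scene",(231,221)),ray("top",(220,232))]);print("grip",p,e)
p,e=tri([ray("scene",(235,228)),ray("top",(224,232))]);print("cap",p,e)
p,e=tri([ray("scene",(325,202)),ray("top",(330,178))]);print("neck",p,e)
p,e=tri([ray("scene",(329,206)),ray("top",(328,178))]);print("thr",p,e)
print(atz("top",(222,233),30),atz("top",(217,181),0),atz("top",(261,225),30))
w=m.calibration("wrist");print(np.round(w["mtx"]),np.round(w["mount"],3))
print(atz("wrist",(96,380),0),atz("wrist",(80,403),34))
a=cv2.imread("pics/top0.png")[203:263,187:257];b=cv2.imread("pics/wrist0.png")
cv2.imwrite("pics/c1.png",np.hstack([cv2.resize(a,(350,300)),cv2.resize(b,(400,300))]))
E
```

```text
grip [459.05969711  87.70927818  32.16698182] [np.float64(0.23743849889509322), np.float64(0.23743849889512098)]
cap [463.80740191  80.05386192  -4.93170124] [np.float64(1.0702522528285245), np.float64(1.070252252828589)]
neck [ 572.32568372 -212.7644821   234.14348247] [np.float64(6.764762867109466), np.float64(6.764762867109516)]
thr [ 582.89361089 -214.93639272  207.4846995 ] [np.float64(0.6656046902318172), np.float64(0.6656046902318904)]
[456.49888647  81.85140926  30.        ] [620.75593959 105.36687762   0.        ] [480.80496682 -33.72593211  30.        ]
[[303.   0. 283.]
 [  0. 303. 213.]
 [  0.   0.   1.]] [[ 1.00000e-03 -9.66000e-01 -2.60000e-01  6.47770e+01]
 [ 1.00000e+00  1.00000e-03  1.00000e-03 -5.11000e-01]
 [-0.00000e+00 -2.60000e-01  9.66000e-01 -1.42665e+02]
 [ 0.00000e+00  0.00000e+00  0.00000e+00  1.00000e+00]]
[349.17278908 159.21609781   0.        ] [354.50391494 154.56412189  34.        ]
```

View pics/c1.png

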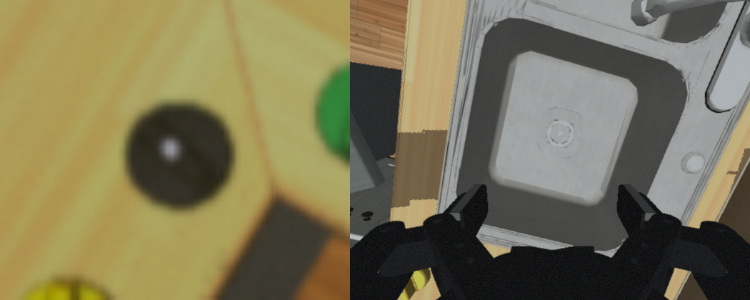

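The crop confirms it: the black cap is at top (222,233), and the wrist network had only seen the yellow one. I'll move to hover over the black cap.

Request:
carry_out(plan=[{"xyz": [-2.2, -1.75, 0]}, {"xyz": [-4.5, -3.45, 0.5]}, {"xyz": [-5, -3.8, 1.2]}, {"xyz": [-5, -3.8, 1.2]}, {"xyz": [-5, -3.8, 1.2]}, {"xyz": [-5, -3.8, 1.2]}, {"xyz": [-5, -3.8, 1.2]}, {"xyz": [-4.5, -3.5, 1.2]}, {"xyz": [-4, -3, 1]}, {"xyz": [-2, -1.8, 0.4]}])

```text
invalid input at $.plan[0]: expected keys xyz, twist, jaw
```

```bash
cat >> h.py <<'E'
def look(n,ts):
    s=m.get_state();im=m.camera("wrist");cv2.imwrite(f"pics/{n}.png",im)
    print(round(s["time_s"],2),s["tool_pos"].round(1),s["tcp_rot"].round(3),s["joint_positions"].round(2),s["contact_force"].round(1),s["width"])
    for t,z in ts:
        for r in m.mark_of("wrist",t)[:3]:print(t,np.round(r["at"],1),round(r["score"],2),atz("wrist",r["at"],z,s).round(1))
    return im,s
E
python3 - <<'E'
from h import *
look("w1",[("pressure_cap",0),("cap_grip",34)])
E
```

```text
1.2 [135.3 507.2 231.3] [-0.408 -3.115  0.   ] [ 1.31  0.24 -0.01  1.32  0.    1.57] [0.3 0.4 0.1] 85.3057108740728
pressure_cap [ 91.7 380.3] 0.82 [348.  152.7   0. ]
cap_grip [ 79.5 400.6] 0.95 [350.5 155.7  34. ]
```

View pics/w1.png

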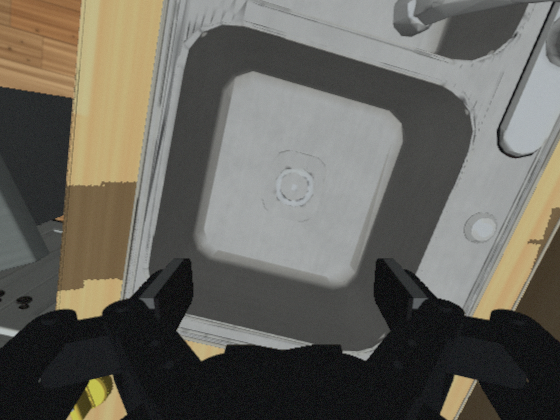

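The call was refused because every row needs all the keys, so that view still showed the start scene over the sink. I'll resend the move in full.

Request:
carry_out(plan=[{"xyz": [-2.2, -1.75, 0], "twist": 0, "jaw": 0}, {"xyz": [-4.5, -3.45, 0.5], "twist": 0, "jaw": 0}, {"xyz": [-5, -3.8, 1.2], "twist": 0, "jaw": 0}, {"xyz": [-5, -3.8, 1.2], "twist": 0, "jaw": 0}, {"xyz": [-5, -3.8, 1.2], "twist": 0, "jaw": 0}, {"xyz": [-5, -3.8, 1.2], "twist": 0, "jaw": 0}, {"xyz": [-5, -3.8, 1.2], "twist": 0, "jaw": 0}, {"xyz": [-4.5, -3.5, 1.2], "twist": 0, "jaw": 0}, {"xyz": [-4, -3, 1], "twist": 0, "jaw": 0}, {"xyz": [-2, -1.8, 0.4], "twist": 0, "jaw": 0}])

```text
time_s: 2.6
tool_pos: [456.1, 87.9, 141.1]
tcp_rot: [-0.412, -3.114, 0.001]
contact_force: [-0.4, 0.3, -0.0]
width: 85.3
gripper_force: 0.0
```

```bash
python3 - <<'E'
from h import *
look("w2",[("pressure_cap",0),("cap_grip",34)])
E
```

```text
2.6 [456.1  87.9 141.1] [-4.120e-01 -3.114e+00  1.000e-03] [ 0.19  0.19 -0.32  1.06 -0.    0.45] [-0.4  0.3 -0. ] 85.28291370711814
pressure_cap [281.7 199.7] 0.85 [454.2  86.6   0. ]
pressure_cap [323.5  66. ] 0.66 [350.  151.8   0. ]
pressure_cap [177.7 252.7] 0.56 [479.9 -28.7   0. ]
cap_grip [282.4 208.9] 0.58 [454.8  87.2  34. ]
cap_grip [331.9  54.1] 0.58 [348.9 154.   34. ]
cap_grip [161.3 269.5] 0.56 [481.  -32.7  34. ]
```

View pics/w2.png

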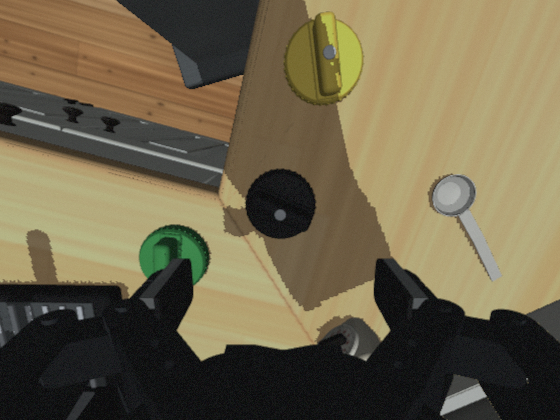

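The black cap is at (281,203) with its steel dot at (280,215). Yellow (323,60) and green (174,255) lie clear of it. Now I hover over the neck to find its place and thread angle.

Request:
carry_out(plan=[{"xyz": [0, 0, -3], "twist": 0, "jaw": 0}, {"xyz": [-1, -1.1, -4.5], "twist": 0, "jaw": 0}, {"xyz": [-2, -3, -4.5], "twist": 0, "jaw": 0}, {"xyz": [-3, -4, -3.5], "twist": 0, "jaw": 0}, {"xyz": [-3, -4, -2.4], "twist": 0, "jaw": 0}, {"xyz": [-3, -4, -1], "twist": 0, "jaw": 0}, {"xyz": [-3, -4, -1], "twist": 0, "jaw": 0}, {"xyz": [-2.3, -3.5, 0], "twist": 0, "jaw": 0}, {"xyz": [-1.5, -2, 0], "twist": 0, "jaw": 0}, {"xyz": [-0.5, -0.5, 0], "twist": 0, "jaw": 0}])

```text
time_s: 4.0
tool_pos: [574.5, -211.8, 340.4]
tcp_rot: [-0.409, -3.114, -0.0]
contact_force: [-0.2, 1.4, 0.6]
width: 85.6
gripper_force: 0.0
```

```bash
python3 - <<'E'
from h import *
im,s=look("w3",[("neck_mouth",223),("thread_top",221),("thread_foot",209)])
a=cv2.imread("pics/w2.png")[158:248,236:326].astype(float)
a=np.clip(255*(a/90)**0.6,0,255).astype(np.uint8)
b=im[130:290,200:360]
cv2.imwrite("pics/c3.png",np.hstack([cv2.resize(a,(360,360),interpolation=2),cv2.resize(b,(440,440),interpolation=2)[40:400]]))
E
```

```text
4.0 [ 574.5 -211.8  340.4] [-0.409 -3.114 -0.   ] [-0.35  0.4   0.49  1.67  0.   -0.09] [-0.2  1.4  0.6] 85.60713644255485
neck_mouth [290.4 216.6] 0.88 [ 584.4 -208.1  223. ]
thread_top [122.5 123.4] 0.71 [ 471.3 -322.7  221. ]
thread_top [282.6 216.4] 0.68 [ 583.  -214.9  221. ]
thread_foot [286.6 209.7] 0.59 [ 580.9 -210.5  209. ]
thread_foot [286.8 213.3] 0.36 [ 584.3 -211.2  209. ]
```

View pics/c3.png

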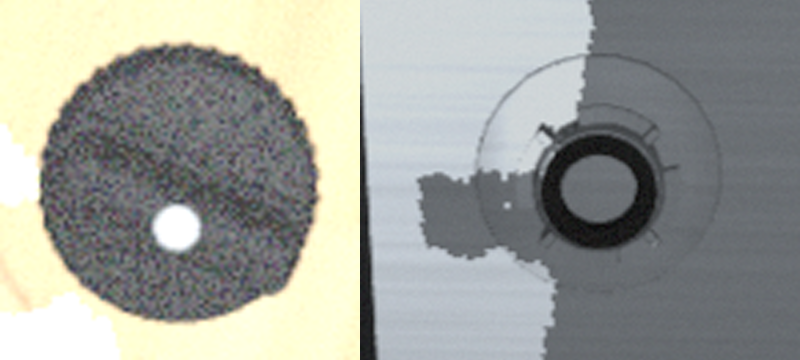

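Left, the black cap's bar runs down-right at about 24° in the image. Right, the neck is at crop (599,188) with four lug-like ticks at about 45° diagonals. I'll check both by fitting.

```bash
python3 - <<'E'
from h import *
K=np.array(m.calibration("wrist")["mtx"]);M=np.array(m.calibration("wrist")["mount"])
def proj(P,tp,rv):
    R=Ro.from_rotvec(rv).as_matrix();q=(np.atleast_2d(P)-tp)@R
    q=(q-M[:3,3])@M[:3,:3];q=q@K.T;return q[:,:2]/q[:,2:]
tp=np.array([456.1,87.9,141.1]);rv=np.array([-.412,-3.114,.001])
im=cv2.imread("pics/w2.png")
# silhouette circle centre -> cap axis ; dot -> bar top middle
g=im.max(2);mask=((g<70)*255).astype(np.uint8);n,l,st,c=cv2.connectedComponentsWithStats(mask[158:248,236:326])
d=cv2.HoughCircles(cv2.GaussianBlur(im[158:248,236:326,2],(3,3),0),cv2.HOUGH_GRADIENT,1.5,50,param1=100,param2=15,minRadius=28,maxRadius=42);print(d)
dot=np.argwhere(im[195:235,260:300].min(2)>90).mean(0)[::-1]+[260,195];print("dot",dot)
# dot at z45
Rr=lambda px,z:(lambda o,dd:o+dd*(z-o[2])/dd[2])(*( (lambda R:(R@M[:3,3]+tp,R@M[:3,:3]@np.linalg.inv(K)@[px[0],px[1],1]))(Ro.from_rotvec(rv).as_matrix())))
ctr=Rr(dot,45);print("centre from dot",ctr)
if d is not None: print("from rim",Rr(d[0,0,:2]+[236,158],12))
den=cv2.fastNlMeansDenoising(np.clip(cv2.resize(im[153:253,231:331],(400,400),interpolation=2).astype(float)*4,0,255).astype(np.uint8),None,25,7,21)
ov=den.copy()
def box(yaw):
    u=np.array([np.cos(yaw),np.sin(yaw),0]);v=np.array([-u[1],u[0],0]);c=np.array([ctr[0],ctr[1],0])
    return [np.array([c+27*a*u+7.5*b*v+[0,0,z] for a,b in((1,1),(1,-1),(-1,-1),(-1,1))]) for z in(45,19)]
yaw=np.radians(75-24)
for B,col in zip(box(yaw),((0,0,255),(0,255,0))):
    q=((proj(B,tp,rv)-[231,153])*4).astype(np.int32);cv2.polylines(den,[q],True,col,1)
n3=cv2.imread("pics/w3.png")[160:265,230:340]
cl=cv2.createCLAHE(4,(3,3)).apply(cv2.cvtColor(cv2.resize(n3,(400,400),interpolation=2),6))
cv2.imwrite("pics/c4.png",np.vstack([np.hstack([den,cv2.cvtColor(cl,8)])]))
E
```

```text
[[[44.25 44.25 34.45]]]
dot [279.72307692 214.4       ]
centre from dot [456.05403008  84.63268367  45.        ]
from rim [453.6244646   85.41649529  12.        ]
```

View pics/c4.png

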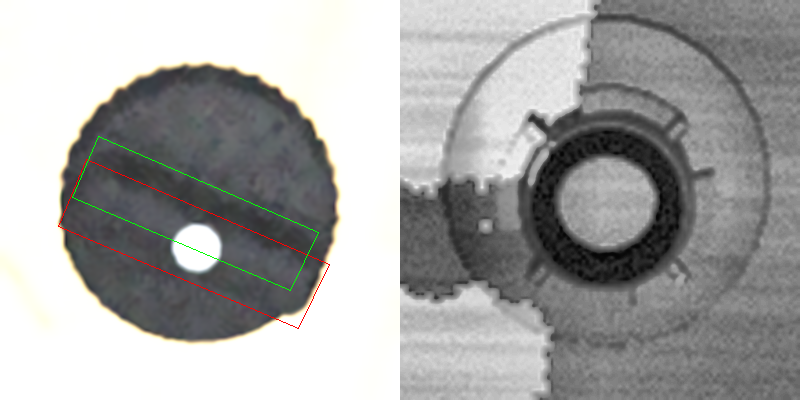

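The fitted box matches the bar, with world yaw about 51° and cap centre about (455,85). On the neck, the lug ticks and thread-start ticks are 30° apart, as described, so the gap centres are at world yaw about 15° mod 90°. I'll go back to the cap.

Request:
carry_out(plan=[{"xyz": [1.5, 2, 0], "twist": 0, "jaw": 110}, {"xyz": [3, 4, 0], "twist": 0, "jaw": 110}, {"xyz": [3, 4, 0], "twist": 0, "jaw": 110}, {"xyz": [3, 4, 0], "twist": 0, "jaw": 110}, {"xyz": [2.7, 3.6, 2], "twist": 0, "jaw": 110}, {"xyz": [2, 3, 4], "twist": 0, "jaw": 110}, {"xyz": [2, 2.5, 5], "twist": 0, "jaw": 110}, {"xyz": [1, 1.5, 5], "twist": 0, "jaw": 110}, {"xyz": [1, 1, 4], "twist": 0, "jaw": 110}, {"xyz": [0, 0, 2], "twist": 0, "jaw": 110}])

```text
time_s: 5.45
tool_pos: [452.1, 86.3, 119.2]
tcp_rot: [-0.404, -3.113, 0.001]
contact_force: [-0.2, 0.0, 0.7]
width: 48.5
gripper_force: 0.0
```

Request:
carry_out(plan=[{"xyz": [0, 0, 0], "twist": -8, "jaw": 110}, {"xyz": [0, 0, 0], "twist": -10, "jaw": 110}, {"xyz": [0, 0, 0], "twist": -10, "jaw": 110}, {"xyz": [0, 0, 0], "twist": -10, "jaw": 110}, {"xyz": [0, 0, 0], "twist": -10, "jaw": 110}, {"xyz": [0, 0, 0], "twist": -10, "jaw": 110}, {"xyz": [0, 0, 0], "twist": -8, "jaw": 110}, {"xyz": [0, 0, 0], "twist": 0, "jaw": 110}])

```text
time_s: 6.45
tool_pos: [454.0, 85.6, 121.1]
tcp_rot: [-1.354, 2.834, -0.0]
contact_force: [0.2, 0.1, 0.2]
width: 48.6
gripper_force: 0.0
```

```bash
cat >> h.py <<'E'
def to(p,st=None):
    st=st or m.get_state();R=Ro.from_rotvec(st["tcp_rot"]).as_matrix()
    y=R[:,1];print("tool shift cm",((np.array(p)-st["tool_pos"])@R/10).round(2),"tool y yaw",np.degrees(np.arctan2(y[1],y[0])).round(1))
E
python3 - <<'E'
from h import *
s0=dict(tool_pos=np.array([574.5,-211.8,340.4]),tcp_rot=np.array([-.409,-3.114,0]))
for z in(223,226):print("neck",atz("wrist",(286.9,213.3),z,s0))
im,s=look("w5",[("pressure_cap",0),("cap_grip",34)])
dot=np.argwhere((im[150:260,230:330].min(2)>90)&(im[150:260,230:330].std(2)<6))
print(len(dot),dot.mean(0)[::-1]+[230,150])
to((455,85,60),s)
E
```

```text
neck [ 579.64963897 -210.56398023  223.        ]
neck [ 578.85542412 -210.39421318  226.        ]
6.45 [454.   85.6 121.1] [-1.354  2.834 -0.   ] [ 0.19  0.2  -0.36  1.01  0.   -0.71] [0.2 0.1 0.2] 48.63886333216979
pressure_cap [425.4 191.5] 0.98 [347.7 153.    0. ]
pressure_cap [282.3 206.2] 0.83 [454.8  84.    0. ]
pressure_cap [173.  121.1] 0.82 [479.9 -30.2   0. ]
cap_grip [158.2 124.2] 0.83 [481.2 -27.1  34. ]
cap_grip [281.6 215. ] 0.72 [454.3  82.7  34. ]
cap_grip [441.6 198.7] 0.64 [349.4 150.4  34. ]
90 [281.62222222 222.5       ]
tool shift cm [-0.02 -0.11  6.11] tool y yaw 141.1
```

View pics/w5.png

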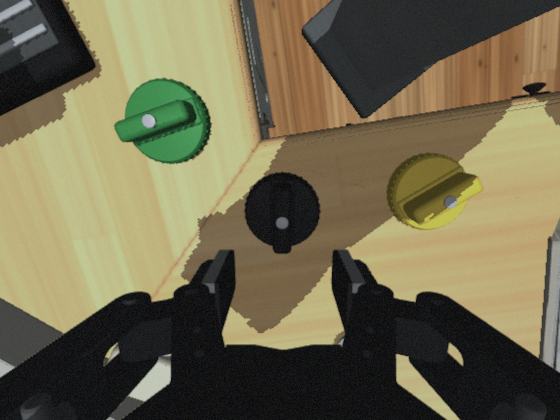

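The bar stands vertical in the image between the open fingers, with the dot at (282,222). I'll go down and grip.

Request:
carry_out(plan=[{"xyz": [0, -0.1, 2], "twist": 0, "jaw": 110}, {"xyz": [0, 0, 3], "twist": 0, "jaw": 110}, {"xyz": [0, 0, 2.5], "twist": 0, "jaw": 110}, {"xyz": [0, 0, 1.5], "twist": 0, "jaw": 110}, {"xyz": [0, 0, 0.7], "twist": 0, "jaw": 110}, {"xyz": [0, 0, 0.2], "twist": 0, "jaw": 110}, {"xyz": [0, 0, 0], "twist": 0, "jaw": 110}])

```text
time_s: 7.48
tool_pos: [455.7, 84.3, 22.1]
tcp_rot: [-1.353, 2.835, -0.0]
contact_force: [1.0, -0.4, 0.1]
width: 48.9
gripper_force: 0.0
```

Request:
carry_out(plan=[{"xyz": [0, 0, 0], "twist": 0, "jaw": 170}, {"xyz": [0, 0, 0], "twist": 0, "jaw": 200}, {"xyz": [0, 0, 0], "twist": 0, "jaw": 255}, {"xyz": [0, 0, 0], "twist": 0, "jaw": 255}, {"xyz": [0, 0, 0], "twist": 0, "jaw": 255}, {"xyz": [0, 0, 0], "twist": 0, "jaw": 255}], force=50)

```text
time_s: 8.22
tool_pos: [455.7, 84.3, 22.1]
tcp_rot: [-1.353, 2.834, -0.0]
contact_force: [-1.3, 0.6, 5.9]
width: 14.0
gripper_force: 49.1
```

Request:
carry_out(plan=[{"xyz": [0, 0, -1], "twist": 0, "jaw": 255}, {"xyz": [0, 0, -3], "twist": 0, "jaw": 255}, {"xyz": [0, 0, -4.5], "twist": 0, "jaw": 255}, {"xyz": [0, 0, -5], "twist": 0, "jaw": 255}, {"xyz": [0, 0, -5], "twist": 0, "jaw": 255}, {"xyz": [0, 0, -4.5], "twist": 0, "jaw": 255}, {"xyz": [0, 0, -2.8], "twist": 0, "jaw": 255}, {"xyz": [0, 0, -1], "twist": 0, "jaw": 255}, {"xyz": [0, 0, 0], "twist": 0, "jaw": 255}])

```text
time_s: 9.35
tool_pos: [455.4, 84.2, 289.6]
tcp_rot: [-1.354, 2.835, -0.0]
contact_force: [0.2, 0.0, -1.9]
width: 13.7
gripper_force: 48.8
```

Request:
carry_out(plan=[{"xyz": [0.7, -1.3, 0], "twist": 0, "jaw": 255}, {"xyz": [1.7, -3.2, 0], "twist": 0, "jaw": 255}, {"xyz": [2.3, -4.4, 0], "twist": 0, "jaw": 255}, {"xyz": [2.3, -4.4, 0], "twist": 0, "jaw": 255}, {"xyz": [2.3, -4.4, 0], "twist": 0, "jaw": 255}, {"xyz": [2.3, -4.4, 0], "twist": 0, "jaw": 255}, {"xyz": [1.8, -3.3, 0], "twist": 0, "jaw": 255}, {"xyz": [1.2, -2.2, 0], "twist": 0, "jaw": 255}, {"xyz": [0.5, -0.8, 0], "twist": 0, "jaw": 255}, {"xyz": [0, 0, 0], "twist": 0, "jaw": 255}])

```text
time_s: 10.6
tool_pos: [581.0, -212.2, 288.7]
tcp_rot: [1.352, -2.834, -0.002]
contact_force: [-0.0, 0.2, -0.8]
width: 14.1
gripper_force: 49.0
```

```bash
python3 - <<'E'
from h import *
im,s=look("w6",[("cap_grip",285),("neck_mouth",223),("thread_foot",209)])
print(s["width"],s["gripper_force"],s["wrist_torque"])
for c in("scene","top"):
    cv2.imwrite(f"pics/{c}6.png",m.camera(c))
    for t in("pressure_cap","neck_mouth","thread_top"):print(c,t,[(np.round(r["at"],1),round(r["score"],2)) for r in m.mark_of(c,t)[:5]])
to((581.5,-211.5,245),s)
a=cv2.imread("pics/scene6.png")[130:250,260:400];b=im[130:340,150:410]
cv2.imwrite("pics/c6.png",np.hstack([cv2.resize(a,(400,343),interpolation=2),cv2.resize(b,(400,343),interpolation=2)]))
E
```

```text
10.6 [ 581.  -212.2  288.7] [ 1.352e+00 -2.834e+00 -2.000e-03] [-0.35  0.4   0.37  1.54 -0.   -1.24] [-0.   0.2 -0.8] 14.13604810868444
cap_grip [420.7 239.5] 0.92 [ 519.1 -177.8  285. ]
cap_grip [283.9 277. ] 0.9 [ 587.  -205.5  285. ]
cap_grip [412.1  60.3] 0.74 [ 477.  -251.7  285. ]
14.13604810868444 48.95556092262268 [-0.03879245 -0.04053061 -0.00819962]
scene pressure_cap [(array([288.7, 295. ]), 0.89), (array([329.2, 188.7]), 0.66), (array([257.9, 237.9]), 0.64), (array([194.8, 241. ]), 0.57), (array([330.3, 179.4]), 0.54)]
scene neck_mouth [(array([325.3, 200.7]), 0.89)]
scene thread_top [(array([326. , 203.8]), 0.73), (array([256.2, 200.5]), 0.69)]
top pressure_cap [(array([201.2, 268.8]), 0.81), (array([263. , 223.3]), 0.55)]
top neck_mouth [(array([217.7, 181.5]), 0.56), (array([397.6, 196.1]), 0.17)]
top thread_top []
tool shift cm [-0.09 -0.01  4.37] tool y yaw 141.0
```

View pics/c6.png

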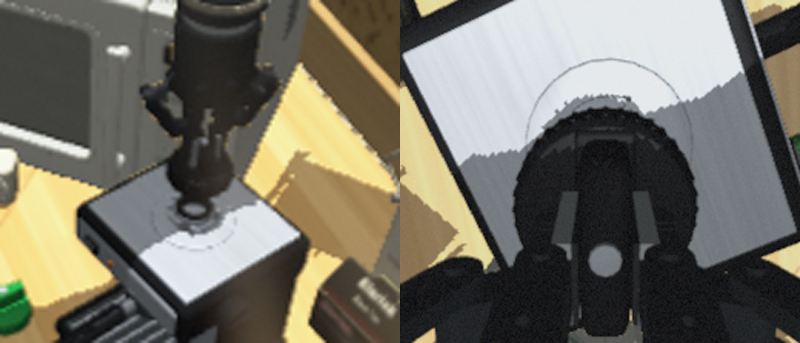

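The cap sits level in the fingers above the neck. The dot is at wrist (283,290), and the machine's engraved ring round the neck shows in both wrist views. I'll use those to centre.

```bash
python3 - <<'E'
from h import *
s0=dict(tool_pos=np.array([574.5,-211.8,340.4]),tcp_rot=np.array([-.409,-3.114,0]))
s=m.get_state()
print("ring old",atz("wrist",(286.8,207.2),206,s0),"ring now",atz("wrist",(286.5,217.5),206,s))
im=cv2.imread("pics/w6.png");w=im[275:305,265:300].min(2);d=np.argwhere(w>90).mean(0)[::-1]+[265,275]
p=atz("wrist",d,288.7+23,s);print("dot",d,p,(p-s["tool_pos"])@Ro.from_rotvec(s["tcp_rot"]).as_matrix())
print("neck tri",tri([ray("wrist",(286.9,213.3),s0),ray("scene",(325.3,201.5)),ray("top",(329,178))]))
E
```

```text
ring old [ 578.36065883 -210.10353093  206.        ] ring now [ 579.41272861 -211.158212    206.        ]
dot [282.97697368 289.15460526] [ 583.28943083 -210.69480775  311.7       ] [ -1.82758262  -0.97140285 -21.87472228]
neck tri (array([ 575.33369714, -210.67292644,  232.16276984]), [np.float64(1.940306418328241), np.float64(5.729029339427149), np.float64(5.14430617580862)])
```

Request:
carry_out(plan=[{"xyz": [0.2, 0.3, 1], "twist": 0, "jaw": 255}, {"xyz": [0, 0, 1.5], "twist": -4, "jaw": 255}, {"xyz": [0, 0, 1], "twist": -6, "jaw": 255}, {"xyz": [0, 0, 0.5], "twist": -4, "jaw": 255}, {"xyz": [0, 0, 0.2], "twist": 0, "jaw": 255}, {"xyz": [0, 0, 0.05], "twist": 0, "jaw": 255}, {"xyz": [0, 0, 0], "twist": 0, "jaw": 255}, {"xyz": [0, 0, 0], "twist": 0, "jaw": 255}])

```text
time_s: 12.2
tool_pos: [577.9, -211.4, 247.4]
tcp_rot: [-1.689, 2.649, -0.001]
contact_force: [0.0, 0.1, -0.9]
width: 14.0
gripper_force: 48.8
```

Request:
carry_out(plan=[{"xyz": [0, 0, 0.1], "twist": 0, "jaw": 255}, {"xyz": [0, 0, 0.05], "twist": 0, "jaw": 255}, {"xyz": [0, 0, 0], "twist": 0, "jaw": 255}])

```text
time_s: 12.58
tool_pos: [577.8, -211.4, 245.6]
tcp_rot: [1.689, -2.649, -0.0]
contact_force: [0.5, 0.3, -1.4]
width: 14.1
gripper_force: 48.8
```

Request:
carry_out(plan=[{"xyz": [0, 0, 0.1], "twist": 0, "jaw": 255}, {"xyz": [0, 0, 0.1], "twist": 0, "jaw": 255}, {"xyz": [0, 0, 0], "twist": 0, "jaw": 255}])

```text
time_s: 12.95
tool_pos: [577.8, -211.4, 243.6]
tcp_rot: [1.689, -2.649, -0.0]
contact_force: [0.5, 0.4, -0.9]
width: 13.8
gripper_force: 48.9
```

Request:
carry_out(plan=[{"xyz": [0, 0, 0.1], "twist": 0, "jaw": 255}, {"xyz": [0, 0, 0], "twist": 0, "jaw": 255}])

```text
time_s: 13.2
tool_pos: [578.0, -211.3, 242.6]
tcp_rot: [-1.689, 2.648, -0.0]
contact_force: [1.2, 0.2, -1.4]
width: 14.3
gripper_force: 48.8
```

No contact at 243.6, so the lugs have passed outside the rim. I'll keep lowering.

Request:
carry_out(plan=[{"xyz": [0, 0, 0.1], "twist": 0, "jaw": 255}, {"xyz": [0, 0, 0], "twist": 0, "jaw": 255}])

```text
time_s: 13.45
tool_pos: [578.0, -211.3, 241.7]
tcp_rot: [-1.689, 2.648, -0.0]
contact_force: [2.0, 0.8, 0.1]
width: 14.3
gripper_force: 48.9
```

Request:
carry_out(plan=[{"xyz": [0, 0, 0.06], "twist": 0, "jaw": 255}, {"xyz": [0, 0, 0], "twist": 0, "jaw": 255}])

```text
time_s: 13.7
tool_pos: [578.0, -211.3, 241.2]
tcp_rot: [-1.689, 2.648, -0.0]
contact_force: [1.6, 0.9, 0.1]
width: 14.1
gripper_force: 49.1
```

Request:
carry_out(plan=[{"xyz": [0, 0, 0.06], "twist": 0, "jaw": 255}, {"xyz": [0, 0, 0], "twist": 0, "jaw": 255}])

```text
time_s: 13.95
tool_pos: [578.0, -211.4, 241.0]
tcp_rot: [-1.689, 2.648, -0.001]
contact_force: [3.0, 2.0, 4.7]
width: 14.1
gripper_force: 49.7
```

Request:
carry_out(plan=[{"xyz": [0, 0, 0.06], "twist": 0, "jaw": 255}, {"xyz": [0, 0, 0], "twist": 0, "jaw": 255}])

```text
time_s: 14.2
tool_pos: [578.0, -211.4, 240.9]
tcp_rot: [-1.689, 2.648, -0.002]
contact_force: [0.5, 1.4, 9.1]
width: 14.1
gripper_force: 50.3
```

Contact came at z 241, as predicted for lugs resting on the threads. I'll turn back (anticlockwise) gently and rise with the thread.

Request:
carry_out(plan=[{"xyz": [0, 0, -0.03], "twist": -3, "jaw": 255}, {"xyz": [0, 0, -0.02], "twist": -4, "jaw": 255}, {"xyz": [0, 0, -0.02], "twist": -4, "jaw": 255}, {"xyz": [0, 0, -0.02], "twist": -4, "jaw": 255}, {"xyz": [0, 0, 0], "twist": 0, "jaw": 255}])

```text
time_s: 14.82
tool_pos: [578.3, -211.6, 241.7]
tcp_rot: [-2.021, 2.404, -0.003]
contact_force: [2.2, 1.4, 7.2]
width: 14.2
gripper_force: 50.0
```

Request:
carry_out(plan=[{"xyz": [0, 0, -0.02], "twist": -4, "jaw": 255}, {"xyz": [0, 0, 0], "twist": -4, "jaw": 255}, {"xyz": [0, 0, 0], "twist": -3, "jaw": 255}, {"xyz": [0, 0, 0], "twist": 0, "jaw": 255}])

```text
time_s: 15.32
tool_pos: [578.5, -211.8, 241.9]
tcp_rot: [-2.242, 2.2, -0.004]
contact_force: [2.6, 1.0, 6.7]
width: 14.1
gripper_force: 49.9
```

Request:
carry_out(plan=[{"xyz": [0, 0, 0], "twist": -3, "jaw": 255}, {"xyz": [0, 0, 0], "twist": -3, "jaw": 255}, {"xyz": [0, 0, 0], "twist": 0, "jaw": 255}])

```text
time_s: 15.7
tool_pos: [578.4, -211.9, 241.6]
tcp_rot: [-2.353, 2.081, -0.003]
contact_force: [2.6, -0.6, 5.5]
width: 13.9
gripper_force: 49.8
```

Request:
carry_out(plan=[{"xyz": [0, 0, 0], "twist": -3, "jaw": 255}, {"xyz": [0, 0, 0], "twist": 0, "jaw": 255}])

```text
time_s: 15.95
tool_pos: [578.1, -211.5, 241.2]
tcp_rot: [-2.406, 2.02, -0.001]
contact_force: [3.4, -0.6, 3.6]
width: 14.0
gripper_force: 49.6
```

Request:
carry_out(plan=[{"xyz": [0, 0, 0], "twist": -3, "jaw": 255}, {"xyz": [0, 0, 0], "twist": 0, "jaw": 255}])

```text
time_s: 16.2
tool_pos: [578.0, -211.5, 240.8]
tcp_rot: [2.458, -1.957, 0.0]
contact_force: [4.1, -0.7, 0.8]
width: 14.0
gripper_force: 49.2
```

The support has fallen away at cap yaw about 13°, so the lugs are over the gaps. I'll follow it down.

Request:
carry_out(plan=[{"xyz": [0, -0.05, 0.05], "twist": -2, "jaw": 255}, {"xyz": [0, 0, 0.1], "twist": 0, "jaw": 255}, {"xyz": [0, 0, 0], "twist": 0, "jaw": 255}])

```text
time_s: 16.58
tool_pos: [578.4, -211.0, 239.1]
tcp_rot: [-2.493, 1.911, 0.001]
contact_force: [5.9, 0.6, -0.8]
width: 13.9
gripper_force: 49.1
```

Request:
carry_out(plan=[{"xyz": [0, 0, 0.1], "twist": 0, "jaw": 255}, {"xyz": [0, 0, 0.05], "twist": 0, "jaw": 255}, {"xyz": [0, 0, 0], "twist": 0, "jaw": 255}])

```text
time_s: 16.95
tool_pos: [578.5, -211.0, 238.0]
tcp_rot: [-2.493, 1.911, -0.0]
contact_force: [5.0, 1.3, 1.6]
width: 14.1
gripper_force: 49.3
```

Request:
carry_out(plan=[{"xyz": [0, -0.06, 0.05], "twist": 0, "jaw": 255}, {"xyz": [0, 0, 0.1], "twist": 0, "jaw": 255}, {"xyz": [0, 0, 0], "twist": 0, "jaw": 255}])

```text
time_s: 17.32
tool_pos: [578.7, -211.0, 236.2]
tcp_rot: [2.493, -1.911, -0.001]
contact_force: [3.9, 1.5, -1.1]
width: 14.0
gripper_force: 49.0
```

Request:
carry_out(plan=[{"xyz": [0, -0.03, 0.08], "twist": 0, "jaw": 255}, {"xyz": [0, 0, 0], "twist": 0, "jaw": 255}])

```text
time_s: 17.58
tool_pos: [578.8, -211.1, 235.4]
tcp_rot: [2.493, -1.911, -0.001]
contact_force: [1.6, 1.2, -1.2]
width: 13.7
gripper_force: 48.9
```

Request:
carry_out(plan=[{"xyz": [0, 0, 0.06], "twist": 0, "jaw": 255}, {"xyz": [0, 0, 0], "twist": 0, "jaw": 255}])

```text
time_s: 17.82
tool_pos: [578.9, -211.1, 235.1]
tcp_rot: [2.493, -1.911, -0.0]
contact_force: [1.0, 0.5, 0.9]
width: 13.6
gripper_force: 49.2
```

Request:
carry_out(plan=[{"xyz": [0, 0, 0.04], "twist": 0, "jaw": 255}, {"xyz": [0, 0, 0], "twist": 0, "jaw": 255}])

```text
time_s: 18.08
tool_pos: [578.9, -211.1, 234.8]
tcp_rot: [2.493, -1.911, -0.0]
contact_force: [-1.5, 0.4, 2.2]
width: 14.2
gripper_force: 49.4
```

It is resting on the seal at z 234.8, 10 mm below the rim. Now I turn forwards (clockwise).

Request:
carry_out(plan=[{"xyz": [0, 0, 0], "twist": 3, "jaw": 255}, {"xyz": [0, 0, 0], "twist": 4, "jaw": 255}, {"xyz": [0, 0, 0], "twist": 4, "jaw": 255}, {"xyz": [0, 0, 0], "twist": 4, "jaw": 255}, {"xyz": [0, 0, 0], "twist": 0, "jaw": 255}])

```text
time_s: 18.7
tool_pos: [579.1, -211.1, 234.8]
tcp_rot: [2.223, -2.22, 0.0]
contact_force: [-0.3, -0.1, 1.5]
width: 13.8
gripper_force: 49.4
```

Request:
carry_out(plan=[{"xyz": [0, 0, 0.01], "twist": 4, "jaw": 255}, {"xyz": [0, 0, 0.02], "twist": 4, "jaw": 255}, {"xyz": [0, 0, 0.02], "twist": 4, "jaw": 255}, {"xyz": [0, 0, 0], "twist": 0, "jaw": 255}])

```text
time_s: 19.2
tool_pos: [579.2, -211.1, 234.3]
tcp_rot: [-1.98, 2.439, -0.001]
contact_force: [-0.1, -0.4, 3.4]
width: 14.2
gripper_force: 49.5
```

Request:
carry_out(plan=[{"xyz": [0, 0, 0.02], "twist": 4, "jaw": 255}, {"xyz": [0, 0, 0.02], "twist": 4, "jaw": 255}, {"xyz": [0, 0, 0.02], "twist": 4, "jaw": 255}, {"xyz": [0, 0, 0.02], "twist": 4, "jaw": 255}, {"xyz": [0, 0, 0], "twist": 0, "jaw": 255}])

```text
time_s: 19.82
tool_pos: [579.3, -211.1, 233.7]
tcp_rot: [-1.623, 2.69, -0.001]
contact_force: [0.5, 0.8, 4.3]
width: 14.1
gripper_force: 49.7
```

```bash
python3 - <<'E'
from h import *
s=m.get_state();print(s["wrist_torque"]);to(s["tool_pos"],s)
E
```

```text
[0.03559211 0.00711183 0.01384178]
tool shift cm [0. 0. 0.] tool y yaw 152.2
```

Request:
carry_out(plan=[{"xyz": [0, 0, 0.02], "twist": 4, "jaw": 255}, {"xyz": [0, 0, 0.02], "twist": 4, "jaw": 255}, {"xyz": [0, 0, 0.01], "twist": 3, "jaw": 255}, {"xyz": [0, 0, 0], "twist": 0, "jaw": 255}])

```text
time_s: 20.32
tool_pos: [579.3, -211.1, 233.3]
tcp_rot: [-1.358, 2.833, -0.001]
contact_force: [-0.1, 0.4, 5.7]
width: 14.2
gripper_force: 49.9
```

```bash
python3 - <<'E'
from h import *
s=m.get_state();print(s["wrist_torque"]);to(s["tool_pos"],s)
E
```

```text
[0.0880408  0.08686404 0.00837802]
tool shift cm [0. 0. 0.] tool y yaw 141.2
```

Request:
carry_out(plan=[{"xyz": [0, 0, 0.01], "twist": 2, "jaw": 255}, {"xyz": [0, 0, 0.01], "twist": 2, "jaw": 255}, {"xyz": [0, 0, 0], "twist": 0, "jaw": 255}])

```text
time_s: 20.7
tool_pos: [579.3, -211.1, 233.2]
tcp_rot: [-1.258, 2.878, -0.001]
contact_force: [0.1, -0.3, 6.3]
width: 14.3
gripper_force: 49.9
```

```bash
python3 - <<'E'
from h import *
s=m.get_state();print(s["wrist_torque"]);to(s["tool_pos"],s)
E
```

```text
[ 0.05938535  0.11206893 -0.06794832]
tool shift cm [0. 0. 0.] tool y yaw 137.2
```

Request:
carry_out(plan=[{"xyz": [0, 0, 0.01], "twist": 2, "jaw": 255}, {"xyz": [0, 0, 0], "twist": 0, "jaw": 255}])

```text
time_s: 20.95
tool_pos: [579.4, -211.1, 233.1]
tcp_rot: [-1.208, 2.899, -0.001]
contact_force: [-0.6, -0.3, 7.3]
width: 14.2
gripper_force: 50.0
```

```bash
python3 - <<'E'
from h import *
s=m.get_state();print(s["wrist_torque"]);to(s["tool_pos"],s)
E
```

```text
[ 0.03908958  0.09341796 -0.0390426 ]
tool shift cm [0. 0. 0.] tool y yaw 135.2
```

Request:
carry_out(plan=[{"xyz": [0, 0, 0.01], "twist": 2, "jaw": 255}, {"xyz": [0, 0, 0], "twist": 0, "jaw": 255}])

```text
time_s: 21.2
tool_pos: [579.4, -211.1, 233.0]
tcp_rot: [-1.157, 2.92, -0.001]
contact_force: [-0.2, 0.6, 6.0]
width: 14.2
gripper_force: 50.0
```

```bash
python3 - <<'E'
from h import *
s=m.get_state();print(s["wrist_torque"]);to(s["tool_pos"],s)
E
```

```text
[ 0.03414331  0.17872132 -0.02628375]
tool shift cm [0. 0. 0.] tool y yaw 133.2
```

Request:
carry_out(plan=[{"xyz": [0, 0, 0], "twist": 1.5, "jaw": 255}, {"xyz": [0, 0, 0], "twist": 0, "jaw": 255}])

```text
time_s: 21.45
tool_pos: [579.4, -211.0, 233.0]
tcp_rot: [-1.119, 2.935, -0.001]
contact_force: [-0.7, 0.3, 6.3]
width: 13.9
gripper_force: 50.0
```

```bash
python3 - <<'E'
from h import *
s=m.get_state();print(s["wrist_torque"]);to(s["tool_pos"],s)
E
```

```text
[0.15675466 0.051446   0.06717898]
tool shift cm [0. 0. 0.] tool y yaw 131.8
```

Request:
carry_out(plan=[{"xyz": [0, 0, 0], "twist": 1.5, "jaw": 255}, {"xyz": [0, 0, 0], "twist": 0, "jaw": 255}])

```text
time_s: 21.7
tool_pos: [579.4, -210.8, 233.0]
tcp_rot: [-1.082, 2.949, -0.001]
contact_force: [0.3, 1.2, 6.3]
width: 14.4
gripper_force: 50.1
```

```bash
python3 - <<'E'
from h import *
s=m.get_state();print(s["wrist_torque"]);to(s["tool_pos"],s)
E
```

```text
[0.27846431 0.05625577 0.35643394]
tool shift cm [0. 0. 0.] tool y yaw 130.3
```

Request:
carry_out(plan=[{"xyz": [0, 0, 0], "twist": 1.5, "jaw": 255}, {"xyz": [0, 0, 0], "twist": 0, "jaw": 255}])

```text
time_s: 21.95
tool_pos: [579.5, -210.8, 233.0]
tcp_rot: [-1.044, 2.962, -0.001]
contact_force: [-0.1, 1.4, 6.4]
width: 14.6
gripper_force: 51.9
```

```bash
python3 - <<'E'
from h import *
s=m.get_state();print(s["wrist_torque"]);to(s["tool_pos"],s)
E
```

```text
[0.24529435 0.052601   0.91176872]
tool shift cm [0. 0. 0.] tool y yaw 128.8
```

Torque is now climbing (0.07, 0.36, 0.91 N m) at constant height 2 mm below the seal contact, so the cap is against its stop. I'll let go and rise.

Request:
carry_out(plan=[{"xyz": [0, 0, 0], "twist": 0, "jaw": 150}, {"xyz": [0, 0, 0], "twist": 0, "jaw": 110}, {"xyz": [0, 0, 0], "twist": 0, "jaw": 110}, {"xyz": [0, 0, 0], "twist": 0, "jaw": 110}, {"xyz": [0, 0, -0.5], "twist": 0, "jaw": 110}, {"xyz": [0, 0, -1.5], "twist": 0, "jaw": 110}, {"xyz": [0, 0, -3], "twist": 0, "jaw": 110}, {"xyz": [0, 0, -3], "twist": 0, "jaw": 110}, {"xyz": [0, 0, -2], "twist": 0, "jaw": 110}, {"xyz": [0, 0, 0], "twist": 0, "jaw": 110}])

```text
time_s: 23.2
tool_pos: [579.8, -211.3, 334.9]
tcp_rot: [-1.036, 2.963, -0.004]
contact_force: [-0.1, -0.3, -0.1]
width: 48.8
gripper_force: 0.0
```

```bash
python3 - <<'E'
from h import *
im,s=look("w9",[("cap_grip",245)])
d=np.argwhere((im[170:270,240:330].min(2)>90));sc=m.camera("scene")
a=cv2.resize(im,(440,330));b=cv2.resize(sc[120:300,180:390],(360,330),interpolation=2)
cv2.imwrite("pics/fin.png",np.hstack([a,b]))
E
```

```text
23.2 [ 579.8 -211.3  334.9] [-1.036  2.963 -0.004] [-0.35  0.4   0.48  1.65 -0.   -1.02] [-0.1 -0.3 -0.1] 48.80241107584496
cap_grip [283.9 216.7] 0.76 [ 580.5 -211.4  245. ]
cap_grip [420.7 203.9] 0.65 [ 505.  -133.8  245. ]
cap_grip [374.8  36.8] 0.59 [ 441.3 -242.9  245. ]
```

View pics/fin.png

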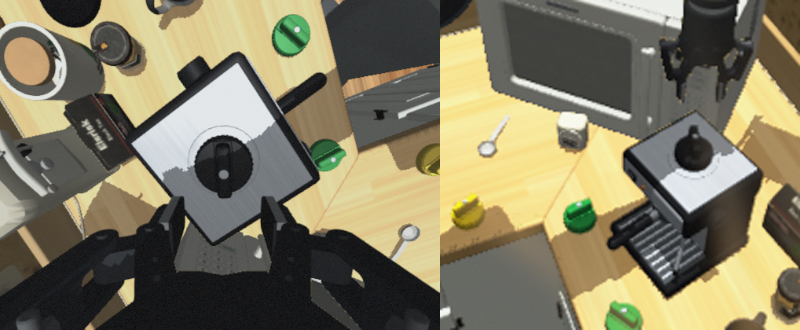

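The cap sits level and centred on the neck (wrist view (222,165), scene crop (693,150)). The gripper is clear and everything else is standing, so I'll hand it in.

```bash
python3 -c "
from cell import manip as m
print(m.job_done())"
```

```text
the job is handed in; nothing more can be done
None
```

I set the black pressure cap on the neck, turned it back until it dropped into its thread, then screwed it clockwise to its stop with the seal pressed about 2 mm, released it and handed the job in at about 23 s.

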